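# Open the blue flip-lid bin by its lever and ease it shut

### The arm

A 6-joint arm with a two-finger parallel gripper is mounted at the origin on a cart in front of the work surface, level with it; the furniture and walls round the work are solid. World frame = base frame: x ahead of the robot, y to its left, z up, the work surface at z = 0. Lengths are in m, angles in rad, forces in N, time in s.
With the tool pointing down it reaches from about 0.15 to 0.775 m from the base axis. Payload 6.1 kg.
Tool frame: the origin (TCP) lies midway between the tips of the shut fingers; the grasp point (between the pads) lies 19 mm behind it; z points along the fingers, y is the line along which they close (so a half turn about z gives the same grasp; the last joint's range is limited). The gripper opens to 85 mm and grips with 20 to 120 N. Pads are 22 mm wide; open, the fingers measure 114 mm over their backs; the gripper's body (76 mm by 85 mm) begins 54 mm behind the grasp point. The pads swing forward as they close: fully open they stand 13 mm farther back than shut.
Start: joints at [1.184, 0.126, -0.04, 1.405, 0, 1.571], TCP at [0.198, 0.486, 0.231] pointing down, gripper open.
Joint ranges: [-2.72, 2.72], [-0.95, 1.95], [-1.27, 1.35], [-1.78, 2.02], [-1.46, 1.47], [-3.14, 3.14]. Speed limits (rad/s): [2.39, 2.39, 3.01, 3.14, 3.14, 3.14].

### API

Orientations are given as a unit quaternion [w, x, y, z].
In Python, from rig import ctrl, imaging, status gives the robot as it stands (ctrl), with the cameras (imaging) and the readings (status).
- The arm moves only by the shell command python3 steer.py 'ROWS' [OPENING] [FORCE]. ROWS is a JSON object whose key "motion" holds a list of rows, 1 to 10 of them, each of 6 numbers: dx, dy, dz in shares of the most that a row can go, 1 being 50 mm, then a rotation vector rx, ry, rz in normalised numbers (1 is 2 pi rad); each row shifts and turns the commanded pose from where the row before left it, along the tool's axes as they then stand; what a row does not reach is not made up. A row lasts 1/10 s, in which the tool goes at most 0.05 m and 0.15 rad, less where a joint would pass 70% of its speed; a pose out of reach is approached as far as the arm can. OPENING is the finger opening in m, set as the command begins (- or left out keeps the last). The fingers move at their own pace and stop on an object; FORCE is the grip in N (left out, the last holds). Time passes only in rows, so rows that do not move let the fingers close. It prints the time, the measured TCP pose, the force, the opening and the grip force at its end. Input that does not fit is refused with a message, and nothing moves.
- status.read_state(): the state, without advancing time (a new reading comes with each control period).
- imaging.get_image(name): name is "scene" or "top"; returns the picture (384x512x3 uint8, blue, green, red); there is no depth.
- imaging.camera_info(name): a dict with "intrinsics" (3x3 intrinsics, pixels), "dist_coeffs" ([k1, k2, p1, p2, k3] as OpenCV has them; the pictures are not rectified), "world_to_cam" (4x4, takes a point from world to camera coordinates). Camera axes: x right, y down, z forward; pixel columns grow to the right and rows downward; lengths in m; the calibration is good to about 2 mm. A picture is of the moment at which its call begins. camera_info takes no time and is no camera call.
- ctrl.finish_job(): hands the job in; it is judged then, once.
The state is a dict: "time_s": time; "joint_positions": joint angles; "qd": joint speeds; "joint_torque": joint torques, N m; "tcp_pos": TCP position; "ee_rot": TCP orientation; "force": force on the tool from outside, world axes, zero at the start; "moment": the same for the moment, N m; "finger_gap": finger opening in m; "gripper_force": force on a finger pad.
Only numpy, scipy, OpenCV 4.12 (cv2) and the standard library are available. Lean on these libraries where they do the work, as an engineer would, in place of code of your own. Each camera call takes 0.05 s, during which the arm holds its last target. There are 200 camera calls.

### The job

Show the overhead camera what is in the blue-lidded bolt bin: with your fingertips press down the blue lever paddle in front of it until the lid stands fully open, keep it there for at least two seconds, then ease the lever back up, slowly and all the way, so that the lid comes down without slamming, and let go. Work the lid by its paddle only, leave the yellow-lidded bin shut, and do not disturb the bolts, glass and gauge standing about.

Things in the scene. Friction and masses are not known exactly. Their poses are not given: they have to be found in the camera images.
- bin_blue: grey bin, blue lid and paddle, fixed, 120 deep (x) x 110 wide (y) x 163 mm high, lid shut. Origin: centre of its underside; -x points to its paddle, z up. Lid hinged at x +60, z 159 mm; its free edge, 124 mm from the hinge, rises on the paddle's side and swings away from it. Black gear case and lever arm on +y, to 75 mm. A downward hand clears the lid if it closes along the bin's y.
- bin_yellow: the same bin with a yellow lid and yellow paddle; to be left shut. The two bins may have changed places.
- blue_paddle (a point): top centre of the blue paddle: a ribbed plate 40 mm along the lever, 50 mm across, 8 mm thick, blue like its lid. At rest 140 mm above the table and 145 mm from the bin's centre along the bin's -x. Pressed, it swings down about a pivot line 100 mm behind it and 115 mm above the table, to about 93 mm above the table at the stop, moving under 12 mm sideways.
- yellow_paddle (a point): top centre of the yellow paddle, the same as the blue one on the yellow bin. Not to be pressed.
- blue_lid (a joint): angle of the blue lid in rad: 0 shut, about 1.15 fully open, at the lever's stop. It follows the lever both ways: 10 mm of paddle travel move it about 0.25 rad. Nothing holds it open: its weight (about 200 g) drives the paddle up. The paddle takes about 2 to 5 N to push down. Let go, it falls and slams (over 3 rad/s); a paddle let up at 30 mm/s or slower brings it down softly.
- yellow_lid (a joint): angle of the yellow lid in rad: 0 shut.
- blue_lever (a joint): angle of the blue lever in rad: 0 at rest (paddle up), growing as the paddle is pressed, firm stop at 0.46.
- bolt_by_blue: loose bolt standing on its head, 28 mm across its washers, 47 mm high, on the table just behind the hinge side of the blue bin. Origin: centre of its underside.
- bolt_by_yellow: loose standing bolt like the other, behind the hinge side of the yellow bin. Origin: centre of its underside.
- glass: empty drinking glass, 77 mm across, 89 mm high, upright. Origin: centre of its underside.
- gauge: small grey metal length gauge, 28 x 50 x 22 mm. Origin: centre of its underside.

How it is judged:
On the way:
1. the blue lid stands open (above 1.05 rad) for two seconds on end (value of joint blue_lid above 1.05 rad), for 1.9 s.
At the end, for the whole second after the job is handed in: after the two seconds open, both lids are shut (under 0.05 rad) and the hand has let go (value of joint each of blue_lid, yellow_lid below 0.05 rad); the robot touches nothing.
It fails at once if the blue lid slams: it closes faster than 3 rad/s while less than 0.5 rad from shut (value of joint blue_lid below 0.5 rad and velocity of joint blue_lid below -3 rad/s).
It fails at once if the blue lid is touched by the robot instead of being worked by its paddle (contact force between any of the arm, the fingers and blue_lid above 1 N).
It fails at once if the yellow-lidded bin is opened (over 0.15 rad) (value of joint yellow_lid above 0.15 rad).
It fails at once if a standing bolt, the glass or the gauge is moved more than 20 mm (distance of any of bolt_by_blue, bolt_by_yellow, glass, gauge from where it was at the start of the episode above 0.02 m).
It also fails if it takes over 38 s, if anything falls off the work surface, if the arm or the gripper's body presses on something with over 40 N, if the wrist force passes 120 N, or if a joint passes its speed limit or range.

## Working session

There is one attempt and no reset: what is moved stays moved. The work goes in short steps, Python scripts to look and compute and a shell command to move; the robot and the scene stay as the last step left them, time stands still between calls to the robot, and variables do not carry over. Pictures are saved under pics/ and viewed, at most 10 in all, crops included, and the job is handed in when it is done.

```bash
mkdir -p pics; ls; cat > h.py <<'E'
import numpy as np, cv2
from rig import ctrl, imaging, status
def cam(n):
    c=imaging.camera_info(n); return np.array(c["intrinsics"],float),np.array(c["dist_coeffs"],float),np.array(c["world_to_cam"],float)
def ray(n,uv):
    K,d,T=cam(n); p=cv2.undistortPoints(np.array([[uv]],float),K,d)[0,0]
    R,t=T[:3,:3],T[:3,3]; v=R.T@np.array([p[0],p[1],1]); return -R.T@t, v/np.linalg.norm(v)
def plane(n,uv,z):
    o,v=ray(n,uv); return o+v*(z-o[2])/v[2]
def tri(a,b):
    (o1,v1),(o2,v2)=ray("scene",a),ray("top",b)
    s=np.linalg.lstsq(np.c_[v1,-v2],o2-o1,rcond=None)[0]
    p,q=o1+s[0]*v1,o2+s[1]*v2; return (p+q)/2,np.linalg.norm(p-q)
E
python3 - <<'E'
from h import *
for n in("scene","top"):
    im=imaging.get_image(n); cv2.imwrite(f"pics/{n}0.png",im)
    print(n,ray(n,(256,192)))
    hsv=cv2.cvtColor(im,cv2.COLOR_BGR2HSV)
    for c,lo,hi in(("blue",(95,90,40),(130,255,255)),("yel",(18,90,60),(38,255,255))):
        m=cv2.inRange(hsv,lo,hi); k,l,s,ce=cv2.connectedComponentsWithStats(m)
        for i in range(1,k):
            if s[i,4]>60: print(n,c,s[i],ce[i].round(1))
s=status.read_state(); print(s["time_s"],s["tcp_pos"],s["ee_rot"],s["finger_gap"])
E
```

```text
pics
rig.py
steer.py
scene (array([0.01880969, 1.12699695, 0.60348929]), array([ 0.36119536, -0.84144283, -0.40188541]))
scene blue [248 166  35  17 448] [266.  174.6]
scene yel [   50    89   236   160 15149] [194.3 170.9]
scene yel [  47  194   71   44 1114] [ 79.2 214.6]
scene yel [ 15 202  33  28 555] [ 32.1 217. ]
scene yel [ 70 227  43  45 903] [ 90.6 248.6]
scene yel [ 24 239  50  33 414] [ 50.5 254.2]
scene yel [194 267   9  18  86] [197.5 276.8]
scene yel [ 432  297   27   77 1126] [443.1 334.9]
scene yel [450 297  33  38 586] [463.4 311.5]
scene yel [140 306  40  46 503] [158.7 329.7]
scene yel [489 316  23  42 406] [501.7 334.1]
scene yel [442 361  34  23 395] [460.2 375.5]
top (array([0.35888045, 0.06620041, 1.44312871]), array([ 0.06194759,  0.02806179, -0.99768484]))
top blue [ 250  169   44   42 1275] [271.7 190. ]
top blue [305 172  14  16 144] [311.7 179.2]
top yel [   74     0   438   211 41050] [314.8 105.4]
top yel [304  19  15  47 544] [311.5  41.8]
top yel [ 109   22   58   84 3603] [139.5  65.3]
top yel [ 458   40   54  110 4445] [486.9  93.4]
top yel [  71   67   42   61 1418] [88.4 97.7]
top yel [ 70 131  40  41 734] [ 86.1 150.6]
top yel [  68  174  130   40 2639] [145.3 196.6]
top yel [ 201  174   59   36 1330] [229.9 194. ]
top yel [327 332  11  21 172] [331.4 342.5]
top yel [ 302  353   58   31 1312] [328.7 370.2]
0.1 [0.19791304 0.48587865 0.2306022 ] [-1.25636038e-04  1.92199268e-01  9.81355648e-01 -7.20071661e-04] 0.085336925717569
```

View pics/scene0.png

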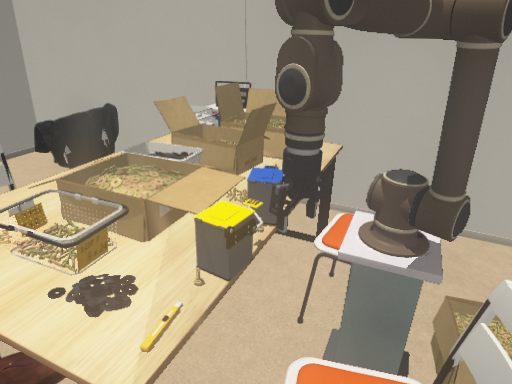

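View pics/top0.png

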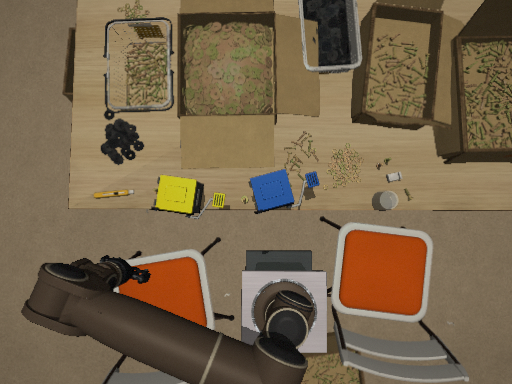

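The scene view shows the yellow bin at (224,240) and the blue one at (266,185), with the blue paddle hidden behind its bin or the arm. In the top view the blue lid is at (271,190) and its paddle at (312,179). The yellow lid is at (178,194) with its paddle at (219,200), and there is a bolt near (245,200).

```bash
python3 - <<'E'
from h import *
im=cv2.imread("pics/top0.png")
cv2.imwrite("pics/topc.png",cv2.resize(im[140:230,180:340],None,fx=5,fy=5,interpolation=cv2.INTER_CUBIC))
hsv=cv2.cvtColor(im,cv2.COLOR_BGR2HSV); m=cv2.inRange(hsv,(95,90,40),(130,255,255))
k,l,s,ce=cv2.connectedComponentsWithStats(m)
for i in range(1,k):
    if s[i,4]<100: continue
    z=.163 if s[i,4]>600 else .14
    r=cv2.minAreaRect(np.argwhere(l==i)[:,::-1].astype(np.float32))
    print(ce[i],plane("top",ce[i],z).round(4),[plane("top",p,z)[:2].round(3).tolist() for p in cv2.boxPoints(r)])
im=cv2.imread("pics/scene0.png"); cv2.imwrite("pics/scenec.png",cv2.resize(im[150:240,200:330],None,fx=6,fy=6,interpolation=cv2.INTER_CUBIC))
p=plane("top",(311.7,179.2),.14);K,d,T=cam("scene")
print(cv2.projectPoints(p[None],cv2.Rodrigues(T[:3,:3])[0],T[:3,3],K,d)[0])
for n,uv in(("glass",(389,201)),("gauge",(394,177)),("bolt",(245,200))): print(n,plane("top",uv,.03).round(3))
print("yp",plane("top",(219,200),.14).round(3))
E
```

```text
[271.69647059 189.98117647] [0.4454 0.0491 0.163 ] [[0.485, 0.125], [0.519, 0.004], [0.406, -0.026], [0.372, 0.094]]
[311.67361111 179.22916667] [ 0.4845 -0.0889  0.14  ] [[0.503, -0.064], [0.513, -0.101], [0.467, -0.114], [0.456, -0.078]]
[[[270.13705114 167.0103226 ]]]
glass [ 0.415 -0.389  0.03 ]
gauge [ 0.504 -0.409  0.03 ]
bolt [0.417 0.147 0.03 ]
yp [0.412 0.23  0.14 ]
```

View pics/topc.png

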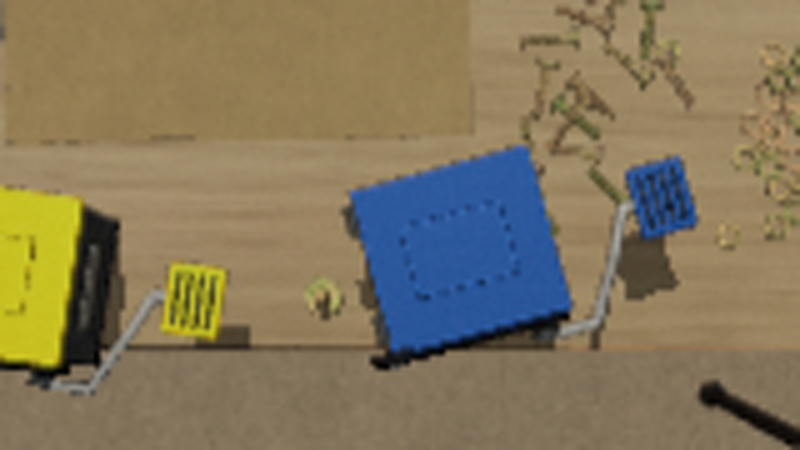

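View pics/scenec.png

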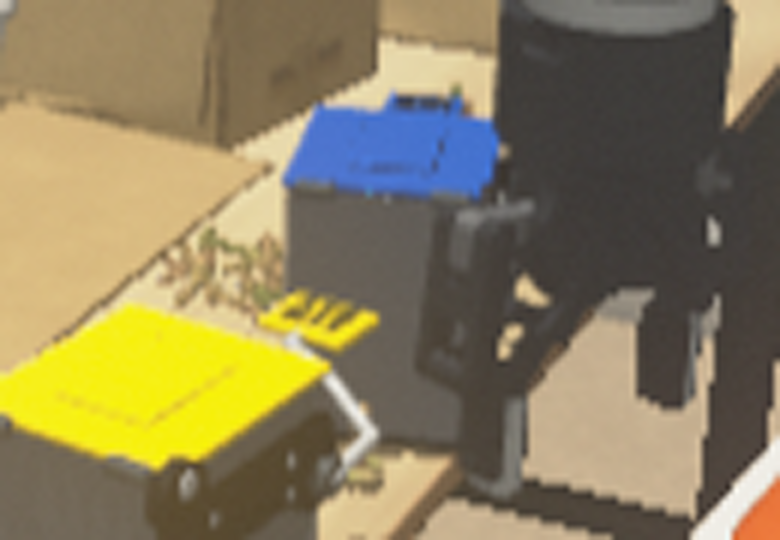

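The blue paddle is at about (0.4845, -0.0889, 0.14). It projects to (270,167) in the scene view, where the paddle's visible part sits, and it lies 143 mm from the bin centre, so both checks agree. The bin's -x points along (0.27, -0.963). I'll go above it with the fingers shut, lifting first.

Units first: shifts go in shares of 50 mm and turns go in shares of 2 pi rad. So -0.03 m is -0.6, -0.026 m is -0.52.

```bash
python3 steer.py '{"motion":[[0,0,-0.4,0,0,0],[-0.2,-0.2,-0.4,0,0,0],[-0.6,-0.52,0,0,0,0],[-0.6,-0.52,0,0,0,0],[-0.6,-0.52,0,0,0,0],[-0.6,-0.52,0,0,0,0],[-0.6,-0.52,0,0,0,0],[-0.6,-0.52,0,0,0,0],[-0.6,-0.52,0,0,0,0],[-0.6,-0.52,0,0,0,0]]}' 0 20
python3 steer.py '{"motion":[[-0.6,-0.52,0,0,0,0.0159],[-0.6,-0.52,0,0,0,0],[-0.6,-0.52,0,0,0,0],[-0.6,-0.52,0,0,0,0],[0,0,0,0,0,0.0207],[0,0,0,0,0,0.0207],[0,0,0,0,0,0.0207],[0,0,0,0,0,0.0207],[0,0,0,0,0,0.0207],[0,0,0,0,0,0.0207]]}'
python3 - <<'E'
from h import *
from scipy.spatial.transform import Rotation as Ro
s=status.read_state(); q=s["ee_rot"]; R=Ro.from_quat([q[1],q[2],q[3],q[0]]).as_matrix()
print(R.round(3), R.T@(np.array([.4845,-.0889,.14])-s["tcp_pos"]),s["joint_positions"],s["force"])
y=R[:,1]; print("turn",np.arctan2(y[1],y[0])-np.arctan2(.27,.963))
E
```

```text
time_s: 1.1
tcp_pos: [0.3475, 0.1884, 0.2711]
ee_rot: [-0.0, 0.192, 0.981, -0.0]
force: [-0.0, -0.0, 0.1]
finger_gap: -0.0003
gripper_force: 0.0
time_s: 2.1
tcp_pos: [0.4081, 0.0435, 0.2709]
ee_rot: [-0.0, 0.594, 0.804, -0.0]
force: [0.3, -0.8, 0.2]
finger_gap: -0.0001
gripper_force: 0.0
[[-0.294  0.956 -0.001]
 [ 0.956  0.294 -0.   ]
 [ 0.    -0.001 -1.   ]] [-0.1490153   0.03416326  0.13088872] [ 1.06135182e-01 -8.61186931e-02 -1.69757868e-01  1.48798290e+00
  2.20603645e-05  1.37842869e+00] [ 0.28388269 -0.81443765  0.16296891]
turn 0.025147561674224383
```

Scaled: -0.03 m is -0.6, 0.02 m is 0.4, 0.025 rad / 6.2832 = 0.004.

```bash
python3 steer.py '{"motion":[[-0.6,0.14,0,0,0,0.004],[-0.6,0.14,0,0,0,0],[-0.6,0.14,0,0,0,0],[-0.6,0.14,0,0,0,0],[-0.6,0.14,0,0,0,0],[0,0,0.6,0,0,0],[0,0,0.6,0,0,0],[0,0,0.6,0,0,0],[0,0,0.4,0,0,0],[0,0,0,0,0,0]]}'
python3 - <<'E'
from h import *
from scipy.spatial.transform import Rotation as Ro
s=status.read_state(); q=s["ee_rot"]; R=Ro.from_quat([q[1],q[2],q[3],q[0]]).as_matrix()
print(R.T@(np.array([.4845,-.0889,.14])-s["tcp_pos"]))
a=imaging.get_image("top")[130:240,200:360];b=imaging.get_image("scene")[120:230,200:360]
cv2.imwrite("pics/a1.png",cv2.resize(np.hstack([a,b]),None,fx=2.5,fy=2.5,interpolation=cv2.INTER_CUBIC))
E
```

```text
time_s: 3.1
tcp_pos: [0.4819, -0.0903, 0.1581]
ee_rot: [-0.003, 0.602, 0.799, -0.001]
force: [0.4, -0.9, 0.3]
finger_gap: -0.0001
gripper_force: 0.0
[0.00054481 0.00299627 0.01806041]
```

View pics/a1.png

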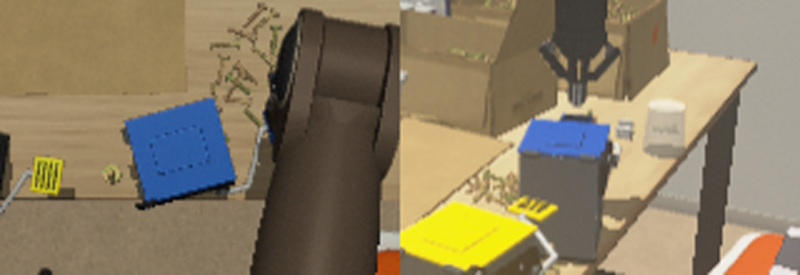

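The fingertips stand just above the paddle: tips at about (578,105) and paddle at (577,117) in the right-hand crop. Now I'll press gently.

Scaled: 0.008 m is 0.16, 0.006 m is 0.12.

```bash
python3 steer.py '{"motion":[[0,0.06,0.16,0,0,0],[0,0,0.12,0,0,0],[0,0,0.1,0,0,0],[0,0,0.1,0,0,0],[0,0,0.1,0,0,0],[0,0,0.1,0,0,0],[0,0,0.1,0,0,0],[0,0,0.1,0,0,0],[0,0,0,0,0,0]]}'
```

```text
time_s: 4.1
tcp_pos: [0.4865, -0.0895, 0.1164]
ee_rot: [-0.001, 0.602, 0.799, 0.0]
force: [1.1, -2.1, 2.5]
finger_gap: -0.0001
gripper_force: 1.5
```

Contact made at about 2.5 N. I'll continue to the stop.

Scaled: 0.005 m is 0.1, 0.002 m is 0.04.

```bash
python3 steer.py '{"motion":[[0,0,0.1,0,0,0],[0,0,0.1,0,0,0],[0,0,0.1,0,0,0],[0,0,0.1,0,0,0],[0,0,0.04,0,0,0],[0,0,0,0,0,0]]}'
python3 - <<'E'
from h import *
b=imaging.get_image("scene")[80:230,200:350];a=imaging.get_image("top")[110:260,200:350]
cv2.imwrite("pics/a2.png",cv2.resize(np.hstack([a,b]),None,fx=2.6,fy=2.6,interpolation=cv2.INTER_CUBIC))
E
```

```text
time_s: 4.7
tcp_pos: [0.4872, -0.0899, 0.0965]
ee_rot: [0.001, 0.602, 0.799, 0.0]
force: [-3.4, 0.3, 12.8]
finger_gap: 0.0001
gripper_force: 5.3
```

View pics/a2.png

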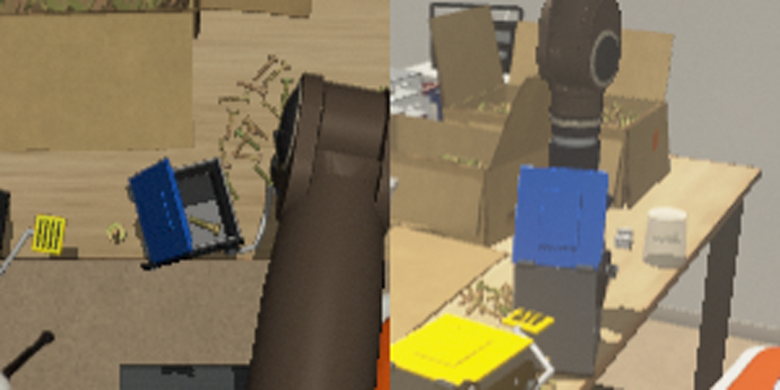

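The lid stands wide open in both views, and the force jump to 12.8 N says the lever is at its stop. I'll press 2 mm more, hold, and check the lid angle by triangulating its free-edge corners: scene (250,144) and (284,146), top (263.5,171) and (274,204).

Scaled: 0.002 m is 0.04.

```bash
python3 steer.py '{"motion":[[0,0,0.04,0,0,0],[0,0,0,0,0,0],[0,0,0,0,0,0],[0,0,0,0,0,0],[0,0,0,0,0,0],[0,0,0,0,0,0],[0,0,0,0,0,0],[0,0,0,0,0,0],[0,0,0,0,0,0],[0,0,0,0,0,0]]}'
python3 - <<'E'
from h import *
for a,b in(((250,144.2),(263.5,170.8)),((283.8,146.2),(274.2,204.2))):
    p,e=tri(a,b); print(p.round(3),e.round(4),"angle",np.arcsin((p[2]-.159)/.124))
E
```

```text
time_s: 5.8
tcp_pos: [0.4879, -0.0904, 0.0958]
ee_rot: [0.002, 0.602, 0.798, 0.0]
force: [-4.9, -1.6, 20.4]
finger_gap: 0.0
gripper_force: 8.9
[0.498 0.076 0.271] 0.0004 angle 1.1254302092241737
[0.392 0.042 0.271] 0.0046 angle 1.1219654317209564
```

The angle is about 1.12 rad and the lever is at its stop. I'll hold two more seconds, then ease up at 20 mm/s.

Scaled: -0.002 m is -0.04, -0.001 m is -0.02.

```bash
Z='x'; python3 steer.py '{"motion":[[0,0,0,0,0,0],[0,0,0,0,0,0],[0,0,0,0,0,0],[0,0,0,0,0,0],[0,0,0,0,0,0],[0,0,0,0,0,0],[0,0,0,0,0,0],[0,0,0,0,0,0],[0,0,0,0,0,0],[0,0,0,0,0,0]]}'
python3 steer.py '{"motion":[[0,0,0,0,0,0],[0,0,0,0,0,0],[0,0,0,0,0,0],[0,0,0,0,0,0],[0,0,0,0,0,0],[0,0,0,0,0,0],[0,0,0,0,0,0],[0,0,0,0,0,0],[0,0,0,0,0,0],[0,0,0,0,0,0]]}'
python3 steer.py '{"motion":[[0,0,-0.02,0,0,0],[0,0,-0.04,0,0,0],[0,0,-0.04,0,0,0],[0,0,-0.04,0,0,0],[0,0,-0.04,0,0,0],[0,0,-0.04,0,0,0],[0,0,-0.04,0,0,0],[0,0,-0.04,0,0,0],[0,0,-0.04,0,0,0],[0,0,-0.04,0,0,0]]}'
```

```text
time_s: 6.8
tcp_pos: [0.4879, -0.0905, 0.0958]
ee_rot: [0.002, 0.602, 0.798, 0.0]
force: [-4.9, -0.8, 20.2]
finger_gap: -0.0
gripper_force: 8.9
time_s: 7.8
tcp_pos: [0.4879, -0.0905, 0.0959]
ee_rot: [0.002, 0.602, 0.798, 0.0]
force: [-4.3, -1.8, 19.8]
finger_gap: -0.0002
gripper_force: 8.9
time_s: 8.8
tcp_pos: [0.4869, -0.0899, 0.1125]
ee_rot: [0.0, 0.602, 0.799, -0.0]
force: [0.0, -2.5, 2.2]
finger_gap: 0.0001
gripper_force: 1.3
```

Scaled: -0.002 m is -0.04.

```bash
python3 steer.py '{"motion":[[0,0,-0.04,0,0,0],[0,0,-0.04,0,0,0],[0,0,-0.04,0,0,0],[0,0,-0.04,0,0,0],[0,0,-0.04,0,0,0],[0,0,-0.04,0,0,0],[0,0,-0.04,0,0,0],[0,0,-0.04,0,0,0],[0,0,-0.04,0,0,0],[0,0,-0.04,0,0,0]]}'
python3 steer.py '{"motion":[[0,0,-0.04,0,0,0],[0,0,-0.04,0,0,0],[0,0,-0.04,0,0,0],[0,0,-0.04,0,0,0],[0,0,-0.04,0,0,0],[0,0,-0.04,0,0,0],[0,0,-0.04,0,0,0],[0,0,-0.04,0,0,0],[0,0,-0.04,0,0,0],[0,0,-0.04,0,0,0]]}'
```

```text
time_s: 9.8
tcp_pos: [0.4868, -0.0894, 0.1324]
ee_rot: [-0.0, 0.602, 0.799, 0.0]
force: [-0.3, 1.1, 3.0]
finger_gap: 0.0002
gripper_force: 1.3
time_s: 10.8
tcp_pos: [0.4869, -0.0898, 0.1525]
ee_rot: [0.0, 0.602, 0.799, -0.0]
force: [-0.3, -0.1, -0.2]
finger_gap: -0.0002
gripper_force: 0.0
```

Contact is gone at z = 0.1525, above the paddle's rest height. I'll lift clear and look.

Scaled: -0.02 m is -0.4, -0.015 m is -0.3.

```bash
python3 steer.py '{"motion":[[0,0,-0.1,0,0,0],[0,0,-0.3,0,0,0],[0,0,-0.4,0,0,0],[0,0,-0.4,0,0,0],[0,0,0,0,0,0],[0,0,0,0,0,0],[0,0,0,0,0,0]]}'
python3 - <<'E'
from h import *
b=imaging.get_image("scene")[80:230,200:350];a=imaging.get_image("top")[110:260,200:350]
cv2.imwrite("pics/a3.png",cv2.resize(np.hstack([a,b]),None,fx=2.6,fy=2.6,interpolation=cv2.INTER_CUBIC))
E
```

```text
time_s: 11.5
tcp_pos: [0.4865, -0.0897, 0.2114]
ee_rot: [-0.001, 0.602, 0.799, -0.0]
force: [0.7, 0.2, -0.8]
finger_gap: 0.0003
gripper_force: 0.0
```

View pics/a3.png

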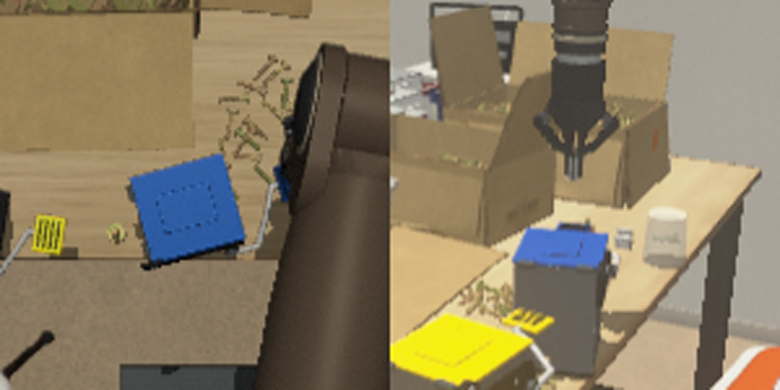

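The blue lid is shut (562,247), the hand is clear (573,170), and the bolt (117,233), glass and gauge are where they were.

```bash
python3 -c "
from rig import ctrl, imaging, status
print(ctrl.finish_job())"
```

```text
the job is handed in; nothing more can be done
None
```

I pressed the blue lid open to about 1.12 rad and held it for just over three seconds. I then eased it shut at about 20 mm/s, lifted the hand clear and handed in the job at 11.6 s; no verdict came back.

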